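# Crack open the sealed sample chamber and hold it

### The job

Press the orange latch lever at the front of the sample chamber down until it clicks and stays down by itself, and take the fingers off it. Then grip the lid's black handle bar, pull the lid free of its sticky gasket without letting it fly up (never more than 5 cm), and hold it with its front edge raised about 3 cm so the chamber can breathe. Finish while still holding the lid open, with the lever still down, and leave the other things on the deck where they are.

Things in the scene. Friction and masses are not known exactly. Their poses are not given: they have to be found in the camera images.
- chamber: white sample chamber with blue-framed clear lid, fixed upright; 180 mm deep (x), 240 wide (y), walls 80 high, lid 14 thick on top (top 94 mm above the deck). Origin: centre of its underside. -x points out of its front (the orange lever's side, facing the robot), z up; place and yaw vary. Lever pivot: along its y, at x -110, y -60, z 50 mm in its frame; lid hinge line: along y, at x +90, z 80.
- lever_pad (a point): pad to press, on top of the orange lever's paddle (78 x 38 x 6 mm, sticking out of the front), 60 mm from the pivot. Pad height above the deck: 65 mm at rest (paddle slopes up outward 0.20 rad), 39 mm latched (slopes down 0.23 rad). The lever's upright hook swings outward to at most 30 mm from the pivot: press with shut fingers at the pad or a little farther out.
- lever (a joint): lever angle in rad: 0 up (its hook locks the lid), grows as the paddle is pressed down. A spring pushes back (about 1 to 2 N at the pad); near 0.17 rad a sprung detent ball adds to it (peak about 5 N). From about 0.37 on the detent draws it down and holds it at 0.43 by itself (0.37 or less springs back up); it gives a little farther, to a hard stop at 0.52.
- lid_bar (a point): centre of the black round handle bar on the lid: 14 mm diameter, 108 mm long along the chamber's y, on two posts 94 mm apart; axis 34 mm above the lid's top. Shut, it is at x -60, y 0, z 128 mm in the chamber's frame: 150 mm in front of and 48 mm above the hinge line. Pinch it from above, across the bar; it moves with the lid.
- lid (a joint): lid opening in rad: 0 shut, grows as the front edge rises about the hinge line (edge 180 mm from it: 0.17 rad lifts it 30 mm); stop at 0.45. Lid about 0.4 kg. With the latch released, the upward pull at the bar must first pass a peak of about 13 N (seal and weight) in the first 0.02 rad; past 0.03 the seal snaps free and beyond 0.06 only the weight is left (about 3 N). Let go, the lid drops to about 0.06 or shut.
- pipette: white and orange hand pipette lying on its side, 250 mm long, 30 mm thick; leave it where it is. Origin: centre of its underside (on the deck).
- amber_bottle: amber glass bottle, 60 mm across, 130 mm tall; leave it where it is. Origin: centre of its underside (on the deck).
- sample_jar: small clear jar with a red cap, 48 mm across, 55 mm tall; leave it where it is. Origin: centre of its underside (on the deck).
- tip_box: white box with blue lid, 117 x 82 x 70 mm; leave it where it is. Origin: centre of its underside (on the deck).
- beaker: empty glass beaker, 80 mm across, 100 mm tall; leave it where it is. Origin: centre of its underside (on the deck).
- wash_bottle: white bottle with red cap, 68 mm across, 170 mm tall; leave it where it is. Origin: centre of its underside (on the deck).
- tube50: clear upright tube with blue cap, 29 mm across, 115 mm tall; leave it where it is. Origin: centre of its underside (on the deck).

How it is judged:
By the outcome, as a careful person would: the job done as asked, in the order asked, and still so for the second after the job is handed in, while the arm keeps its last pose, push and grip.
It also fails if it takes over 46 s, if anything falls off the work surface, if the arm or the gripper's body presses on something with over 40 N, if the wrist force passes 120 N, or if a joint passes its speed limit or range.

### The arm

A 6-joint arm with a two-finger parallel gripper is mounted at the origin on the work surface. World frame = base frame: x ahead of the robot, y to its left, z up, the work surface at z = 0. Lengths are in m, angles in rad, forces in N, time in s.
With the tool pointing down it reaches from about 0.35 to 0.8 m from the base axis. Payload 7.3 kg.
Tool frame: the origin (TCP) lies between the finger pads; the fingertips stand 25 mm ahead of it and the grasp point (between the pads) lies 6 mm ahead of it (r.tip_extent is the distance from the TCP to the fingertips, in m); z points along the fingers, y is the line along which they close (so a half turn about z gives the same grasp; the last joint's range is limited). The gripper opens to 85 mm and grips with 20 to 120 N. Pads are 22 mm wide; open, the fingers measure 114 mm over their backs; the gripper's body (76 mm by 85 mm) begins 54 mm behind the grasp point. The pads swing forward as they close: fully open they stand 13 mm farther back than shut.
Start: joints at [1.125, 0.342, 1.524, -0, 1.275, -0.146], TCP at [0.155, 0.502, 0.256] pointing down, gripper open.
Joint ranges: [-2.53, 2.53], [-0.77, 2.02], [0.04, 2.7], [-1, 4.14], [0.28, 2.66], [-3.11, 3.11]. Speed limits (rad/s): [2.57, 2.57, 3.14, 3.14, 3.14, 3.14].

### API

Orientations are given as a unit quaternion [x, y, z, w].
In Python, from workcell import r, command_gripper, optics gives the robot as it stands. The module is installed in compiled form; this text tells all that it offers. Calls block until the motion is done:
- r.reach(position, orientation): joint-space move of the TCP to a pose.
- r.move_straight(position, orientation=None, speed=0.15, max_force=None): straight line of the TCP; orientation=None keeps the orientation; speed is the mean speed in m/s. With max_force (N) it stops when the force on the tool has changed by that much, and returns True; else False.
- r.movej(angles): joint-space move.
- command_gripper(opening, force=None): finger opening in m; force is the grip in N (None keeps the last); returns when the fingers have stopped.
- r.hold(seconds).
- r.solve_ik(position, orientation): joint angles nearest the present ones, or None.
- r.read_state(): the state.
- optics.get_image(name): name is "side" or "top"; returns (picture, depth): 384x512x3 uint8, red, green, blue; 384x512 float32, m along the optical axis (not along the pixel's ray), 0 where there is no reading.
- optics.camera_model(name): a dict with "K" (3x3 intrinsics, pixels), "k1" (the pictures are not rectified: a ray, as slopes to the right and down, at radius r is drawn at 1 + k1 r^2 times it, then the intrinsics apply), "R" (3x3) and "t" (3): a world point X has camera coordinates R X + t. Camera axes: x right, y down, z forward; pixel columns grow to the right and rows downward; lengths in m; the calibration is good to about 2 mm. A picture is of the moment at which its call begins. camera_model takes no time and is no camera call.
A pose or a line that the arm cannot do raises r.PlanningError and nothing moves.
- r.finish_job(): hands the job in; it is judged then, once.
The state is a dict: "time_s": time; "joint_positions": joint angles; "dq": joint speeds; "tau": joint torques, N m; "eef_pos": TCP position; "eef_rot": TCP orientation; "contact_force": force on the tool from outside, world axes, zero at the start; "torque": the same for the moment, N m; "grip_width": finger opening in m; "grip_force": force on a finger pad.
Only numpy, scipy, OpenCV 4.12 (cv2) and the standard library are available. Lean on these libraries where they do the work, as an engineer would, in place of code of your own. Each camera call takes 0.05 s, during which the arm holds its last target. There are 200 camera calls.

## Working session

There is one attempt and no reset: what is moved stays moved. The work goes in short steps, each a Python script; the robot and the scene stay as the last script left them, time stands still between calls to the robot, and variables do not carry over. Pictures are saved under pics/ and viewed, at most 10 in all, crops included, and the job is handed in when it is done.

```bash
mkdir -p pics
cat > h.py <<'E'
import numpy as np, cv2
from workcell import r, command_gripper, optics
def cloud(name):
    im,d=optics.get_image(name); m=optics.camera_model(name); K=np.array(m["K"]);R=np.array(m["R"]);t=np.array(m["t"])
    h,w=d.shape; u,v=np.meshgrid(np.arange(w),np.arange(h))
    p=cv2.undistortPoints(np.stack([u,v],-1).reshape(-1,1,2).astype(float),K,np.array([m["k1"],0,0,0,0.]))[:,0]
    P=np.c_[p,np.ones(len(p))]*d.reshape(-1,1)
    return im,d,((P-t)@R).reshape(h,w,3)
E
python3 - <<'E'
from h import *
for n in ("top","side"):
    im,d,X=cloud(n); cv2.imwrite(f"pics/{n}0.png",im[:,:,::-1]); np.savez(f"{n}0.npz",im=im,d=d,X=X)
    hsv=cv2.cvtColor(im,cv2.COLOR_RGB2HSV); print(n,optics.camera_model(n)["t"])
print(r.read_state()["time_s"],r.read_state()["eef_rot"])
E
```

```text
top [-8.08129769e-04  5.81024817e-01  1.51042121e+00]
side [-0.35823002  0.3556345   1.67259869]
0.1 [ 1.49356668e-01  9.88783134e-01 -6.75602366e-04 -2.06608149e-04]
```

View pics/top0.png

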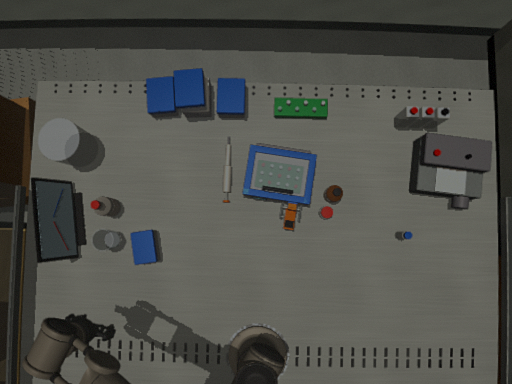

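View pics/side0.png

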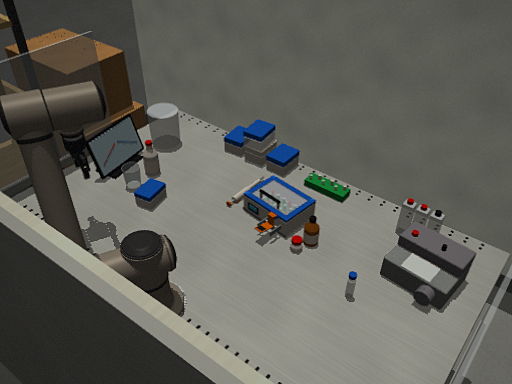

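The top view shows the chamber's blue lid around (280,175), black bar at (278,190) and orange lever at (290,217). The amber bottle (334,194) and the jar (327,213) are close to the lever's right. The side view agrees.

Run:
```python
from h import *
from scipy import ndimage
for n,box in (("top",(140,235,235,345)),("side",(170,245,235,325))):
    z=np.load(n+"0.npz"); im,X=z["im"],z["X"]; a,b,c,d=box
    s=np.zeros(im.shape[:2],bool); s[a:b,c:d]=1
    hsv=cv2.cvtColor(im,cv2.COLOR_RGB2HSV).astype(int); H,S,V=hsv[...,0],hsv[...,1],hsv[...,2]
    bl=s&(H>100)&(H<125)&(S>130)&(X[...,2]>.08)&(X[...,2]<.105)
    P=X[bl]; rc=cv2.minAreaRect((P[:,:2]*1000).astype(np.float32)); print(n,"lid",len(P),rc,np.median(P[:,2]))
    # hull corners
    print(cv2.boxPoints(rc).round(0).tolist())
    bar=s&(V<60)&(X[...,2]>.115)&(X[...,2]<.15)
    P=X[bar]; 
    if len(P)>3: print("bar",len(P),cv2.minAreaRect((P[:,:2]*1000).astype(np.float32)),P.mean(0),P[:,2].max())
    o=s&(H<16)&(S>170)&(V>120)&(X[...,2]>.03); P=X[o]; print("orange",len(P),P.mean(0),P.min(0),P.max(0))
    print(cv2.minAreaRect((P[:,:2]*1000).astype(np.float32)))
    cv2.imwrite(f"pics/{n}c.png",cv2.resize(im[a:b,c:d,::-1],None,fx=5,fy=5,interpolation=cv2.INTER_CUBIC))
```

```text
top lid 1281 ((655.210693359375, -63.12940979003906), (236.7774200439453, 184.27247619628906), 82.36109161376953) 0.09287272923941568
[[548.0, -168.0], [731.0, -193.0], [762.0, 42.0], [580.0, 66.0]]
bar 175 ((596.146484375, -137.17343139648438), (268.9598083496094, 24.743751525878906), 89.65506744384766) [ 0.59641874 -0.11673818  0.13092944] 0.14069405797894122
orange 204 [ 0.52103907 -0.16460645  0.06026092] [ 0.46376019 -0.25643851  0.04520393] [ 0.55092603 -0.08355415  0.10333343]
((504.9294128417969, -170.37918090820312), (170.35061645507812, 87.38800811767578), 87.63423156738281)
side lid 701 ((650.6574096679688, -66.40362548828125), (246.6725616455078, 198.704833984375), 81.60236358642578) 0.0912877334646566
[[534.0, -174.0], [731.0, -203.0], [767.0, 41.0], [570.0, 70.0]]
bar 114 ((592.8753051757812, -141.96499633789062), (272.6907958984375, 26.24730110168457), 89.39273071289062) [ 0.5910655  -0.13044753  0.12797176] 0.13808552211944686
orange 157 [ 0.51859738 -0.16087782  0.06305794] [ 0.45906162 -0.26263844  0.04336908] [ 0.55971872 -0.08365558  0.10352842]
((503.8059997558594, -172.669677734375), (175.48553466796875, 99.25472259521484), 85.15800476074219)
```

View pics/topc.png

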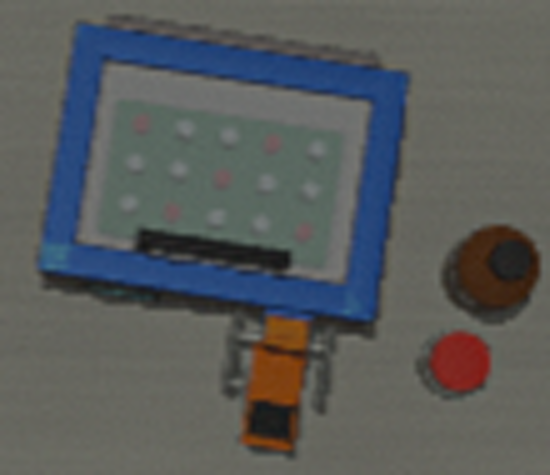

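The crop shows the lid frame, with the bar centred near full-frame pixel (278,190) and the black pad near (289,219). Grey lugs stand on both sides of the lever root. I'll refine with the bar and pad pixels.

Run:
```python
from h import *
z=np.load("top0.npz"); im,X=z["im"],z["X"]
V=im.max(2)
c,s=np.cos(-.1335),np.sin(-.1335); R=np.array([[c,-s],[s,c]]); C=np.array([.655,-.063])
for nm,(a,b,cc,d),zr in (("bar",(184,196,260,296),(.115,.15)),("pad",(218,230,283,297),(.04,.08))):
    m=np.zeros(V.shape,bool); m[a:b,cc:d]=1
    m&=(V<60)&(X[...,2]>zr[0])&(X[...,2]<zr[1]); P=X[m]
    q=cv2.minAreaRect((P[:,:2]*1000).astype(np.float32)); print(nm,len(P),q,P.mean(0),"frame",(P.mean(0)[:2]-C)@R)
# lugs: local heights in chamber frame, x -180..-92, y -110..-10
L=(X[...,:2]-C)@R
m=(L[...,0]>-.20)&(L[...,0]<-.095)&(L[...,1]>-.115)&(L[...,1]<-.01)&(X[...,2]>.02)
for i in range(-200,-95,10):
    print(i,[ (lambda w: int(1000*w.max()) if w.size else 0)(X[...,2][m&(L[...,0]*1000>=i)&(L[...,0]*1000<i+10)&(L[...,1]*1000>=j)&(L[...,1]*1000<j+10)]) for j in range(-115,-10,10)])
```

```text
bar 122 ((597.3502807617188, -54.819602966308594), (104.30426025390625, 13.889025688171387), 82.10346984863281) [ 0.59704642 -0.05515601  0.13191937] frame [-5.84819817e-02  6.03568106e-05]
pad 56 ((483.0022888183594, -100.41756439208984), (27.92603302001953, 24.110309600830078), 80.1895980834961) [ 0.48306879 -0.10060034  0.06446012] frame [-0.16539663 -0.06015047]
-200 [0, 0, 0, 0, 0, 0, 0, 0, 0, 0, 0]
-190 [0, 0, 0, 0, 71, 70, 70, 69, 0, 0, 0]
-180 [0, 0, 0, 66, 73, 73, 68, 70, 0, 0, 0]
-170 [0, 0, 0, 62, 66, 73, 68, 68, 0, 0, 0]
-160 [0, 0, 54, 0, 70, 65, 68, 65, 57, 58, 0]
-150 [0, 0, 61, 62, 62, 62, 64, 61, 65, 58, 0]
-140 [0, 0, 56, 58, 60, 62, 63, 57, 0, 55, 0]
-130 [0, 0, 57, 52, 58, 63, 58, 57, 58, 60, 0]
-120 [0, 0, 57, 51, 103, 101, 101, 99, 54, 56, 0]
-110 [0, 0, 61, 56, 105, 98, 100, 55, 59, 57, 0]
-100 [0, 55, 57, 0, 103, 102, 103, 87, 58, 58, 0]
```

```bash
cat >> h.py <<'E'
from scipy.spatial.transform import Rotation as Ro
YAW=-.1335; C=np.array([.656,-.063])
def W(x,y,z):
    c,s=np.cos(YAW),np.sin(YAW); return np.array([C[0]+c*x-s*y,C[1]+s*x+c*y,z])
def Q(a,tilt=0):
    "tool down, tool y along chamber direction at angle a; tilt: about chamber y"
    y=np.array([np.cos(a+YAW),np.sin(a+YAW),0]); z=np.array([0,0,-1.]); M=np.c_[np.cross(y,z),y,z]
    q=Ro.from_matrix(M)
    return (Ro.from_rotvec(tilt*np.array([-np.sin(YAW),np.cos(YAW),0]))*q).as_quat()
def st():
    s=r.read_state(); print(round(s["time_s"],2),np.round(s["eef_pos"],4),"F",np.round(s["contact_force"],1),"w",round(s["grip_width"],4),"g",np.round(s["grip_force"],1))
E
python3 - <<'E'
from h import *
P=W(-.174,-.060,.130)
q0=np.array(r.read_state()["joint_positions"])
for k in (1,-1):
  for a in (np.pi/2,0): 
    s=r.solve_ik(P,Q(k*np.pi/2 if a else (0 if k>0 else np.pi))); print(k,a,None if s is None else np.round(s,2))
sol={k:r.solve_ik(P,Q(k*np.pi/2)) for k in(1,-1)}
k=min((k for k in sol if sol[k] is not None),key=lambda k:abs(sol[k][5]))
q=Q(k*np.pi/2); print(r.tip_extent)
command_gripper(0.0,30); 
r.reach(W(-.174,-.060,.16),q); st()
hit=r.move_straight(W(-.174,-.060,.085+.015),q,speed=.1,max_force=6); print(hit); st()
E
```

```text
1 1.5707963267948966 [-0.36  0.42  1.8  -0.    0.92 -1.8 ]
1 0 [-0.36  0.42  1.8  -0.    0.92 -0.23]
-1 1.5707963267948966 [-0.36  0.42  1.8  -0.    0.92  1.34]
-1 0 [-0.36  0.42  1.8  -0.    0.92  2.91]
0.025
3.31 [ 0.4758 -0.0987  0.1601] F [-0.3  0.2 -0.2] w -0.0 g 0.0
False
4.06 [ 0.4759 -0.0993  0.1003] F [-0.2  0.3  0.7] w -0.0003 g 0.0
```

Run:
```python
from h import *
for z in (.090,.082,.074,.068,.064,.0625):
    hit=r.move_straight(W(-.174,-.060,z),speed=.04,max_force=18); print(z,hit); st()
    if hit: break
r.hold(.3); st()
r.move_straight(W(-.174,-.060,.16),speed=.12); r.hold(.3); st()
im,d,X=cloud("side"); cv2.imwrite("pics/s1.png",cv2.resize(im[170:260,220:330,::-1],None,fx=5,fy=5,interpolation=cv2.INTER_CUBIC))
```

```text
0.09 False
4.46 [ 0.4755 -0.0993  0.0899] F [0.2 0.3 0.6] w -0.0002 g 0.3
0.082 False
4.81 [ 0.4755 -0.0993  0.0818] F [-0.   0.1  0.8] w 0.0 g 0.5
0.074 False
5.16 [ 0.4756 -0.0994  0.0738] F [-0.   0.   1.7] w -0.0001 g 0.7
0.068 False
5.46 [ 0.4753 -0.0991  0.0675] F [ 0.2 -0.2 -0.5] w -0.0002 g 0.0
0.064 False
5.71 [ 0.4757 -0.0993  0.0639] F [ 0.5 -0.6  1.4] w -0.0004 g 0.7
0.0625 False
5.96 [ 0.4758 -0.0994  0.0626] F [1.1 0.1 2.7] w 0.0 g 0.8
6.26 [ 0.4757 -0.0993  0.0626] F [1.5 0.1 2.7] w 0.0003 g 0.9
7.53 [ 0.4754 -0.0992  0.1596] F [-0.4  1.1 -0.3] w -0.0002 g 0.0
```

View pics/s1.png

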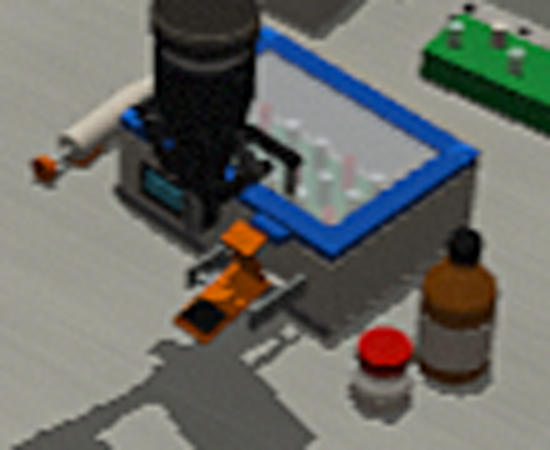

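The side view shows the lever down, with the paddle sloping downward. The force dipped past the detent too. Next is gripping the bar.

Run:
```python
from h import *
q=Q(0)
r.move_straight(W(-.174,-.060,.21),speed=.2)
command_gripper(.05,80)
r.reach(W(-.060,0,.21),q); st()
im,d,X=cloud("side")
L=(X[...,:2]-C)@np.array([[np.cos(YAW),-np.sin(YAW)],[np.sin(YAW),np.cos(YAW)]])
m=(abs(L[...,0]+.168)<.012)&(abs(L[...,1]+.06)<.015)&(X[...,2]>.015)&(X[...,2]<.09); print("pad z",m.sum(),np.median(X[m][:,2]))
print(r.move_straight(W(-.060,0,.134),q,speed=.1,max_force=10)); st()
im,d,X=cloud("side"); cv2.imwrite("pics/s2.png",cv2.resize(im[150:240,220:330,::-1],None,fx=5,fy=5,interpolation=cv2.INTER_CUBIC))
```

```text
9.79 [ 0.5963 -0.0551  0.2099] F [0.7 0.1 0.2] w 0.0502 g 0.0
pad z 36 0.03697148686742265
False
10.75 [ 0.597  -0.0551  0.1347] F [-0.3 -0.9  0.4] w 0.0498 g 0.0
```

View pics/s2.png

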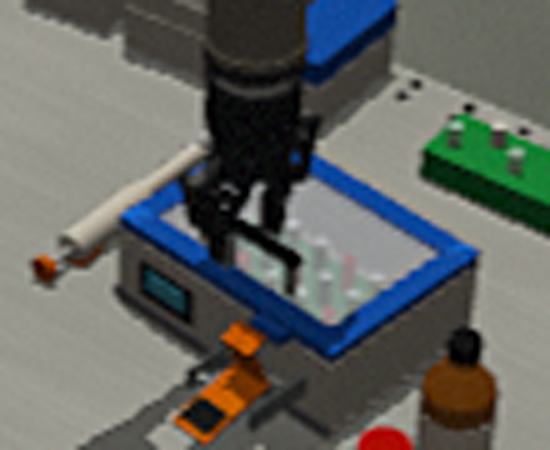

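The lever is latched, with the pad at about 37 mm, and the fingers straddle the bar. I'll grip and lift along the hinge arc.

Run:
```python
from h import *
command_gripper(0,80); st()
def lid(th,speed):
    x,z=-.150,.134-.080
    p=W(.09+np.cos(th)*x+np.sin(th)*z,0,.080-np.sin(th)*x+np.cos(th)*z)
    r.move_straight(p,Q(0,th),speed=speed); print(th,end=" "); st()
for th in (.01,.02,.03,.045,.06,.08,.11,.14,.17): lid(th,.015)
r.hold(.5); st()
im,d,X=cloud("side"); np.savez("s3.npz",im=im,X=X); cv2.imwrite("pics/s3.png",cv2.resize(im[150:240,220:330,::-1],None,fx=5,fy=5,interpolation=cv2.INTER_CUBIC))
hsv=cv2.cvtColor(im,cv2.COLOR_RGB2HSV).astype(int)
L=(X[...,:2]-C)@np.array([[np.cos(YAW),-np.sin(YAW)],[np.sin(YAW),np.cos(YAW)]])
b=(abs(hsv[...,0]-112)<13)&(hsv[...,1]>130)&(abs(L[...,0])<.11)&(abs(L[...,1])<.13)&(X[...,2]>.085)&(X[...,2]<.15)
print("lid slope",np.polyfit(L[b][:,0],X[b][:,2],1),b.sum())
m=(abs(L[...,0]+.168)<.012)&(abs(L[...,1]+.06)<.015)&(X[...,2]>.015)&(X[...,2]<.09); print("pad z",m.sum(),np.median(X[m][:,2]))
```

```text
11.24 [ 0.5974 -0.0551  0.1347] F [3.2 0.2 2.5] w 0.0116 g 77.9
0.01 11.5 [ 0.5975 -0.0552  0.1351] F [ 5.5 -1.1 -4.9] w 0.0116 g 78.5
0.02 11.76 [ 0.5978 -0.0552  0.1357] F [ 7.3 -0.4 -9.3] w 0.0112 g 78.7
0.03 12.02 [ 0.5983 -0.0552  0.1369] F [  6.3  -0.5 -10.2] w 0.0114 g 78.7
0.045 12.32 [ 0.5995 -0.0554  0.1402] F [ 5.6 -0.5 -4. ] w 0.0115 g 79.4
0.06 12.63 [ 0.6008 -0.0556  0.1435] F [ 5.1 -1.7 -0. ] w 0.0116 g 80.0
0.08 13.0 [ 0.6017 -0.0557  0.1454] F [ 6.9  0.3 -4.1] w 0.0117 g 79.4
0.11 13.47 [ 0.6036 -0.056   0.1496] F [ 5.7  0.2 -4.7] w 0.0115 g 79.4
0.14 13.93 [ 0.6057 -0.0562  0.1538] F [ 5.5 -0.5 -4.9] w 0.0117 g 79.4
0.17 14.4 [ 0.6079 -0.0565  0.1579] F [ 5.6 -1.7 -5.6] w 0.0115 g 79.4
14.9 [ 0.6079 -0.0565  0.1579] F [ 6.6 -0.2 -6.1] w 0.0114 g 79.4
lid slope [-0.14843253  0.10562774] 598
pad z 42 0.038413082228649045
```

View pics/s3.png

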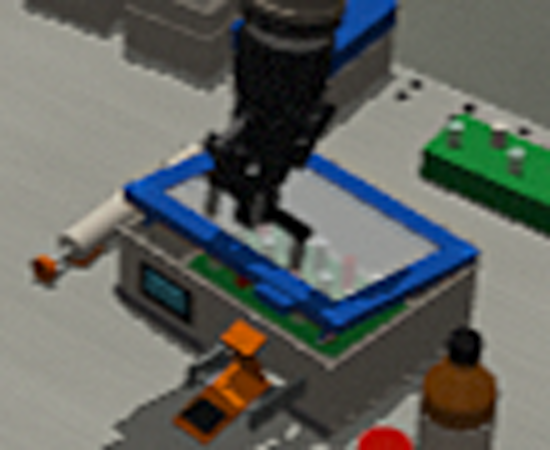

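The lid is open about 0.15 rad (27 mm) with the lever still down. I'll trim it up slightly and hand in.

Run:
```python
from h import *
th=.184; x,z=-.150,.054
r.move_straight(W(.09+np.cos(th)*x+np.sin(th)*z,0,.080-np.sin(th)*x+np.cos(th)*z),Q(0,th),speed=.01)
r.hold(.5); st()
im,d,X=cloud("side")
hsv=cv2.cvtColor(im,cv2.COLOR_RGB2HSV).astype(int)
L=(X[...,:2]-C)@np.array([[np.cos(YAW),-np.sin(YAW)],[np.sin(YAW),np.cos(YAW)]])
b=(abs(hsv[...,0]-112)<13)&(hsv[...,1]>130)&(abs(L[...,0])<.11)&(abs(L[...,1])<.13)&(X[...,2]>.085)&(X[...,2]<.15)
print("slope",np.polyfit(L[b][:,0],X[b][:,2],1))
print(r.finish_job())
```

```text
15.82 [ 0.609  -0.0567  0.1598] F [ 6.5  0.4 -5.6] w 0.0116 g 79.4
slope [-0.15819618  0.1068212 ]
the job is handed in; nothing more can be done
None
```

The job is handed in at about 16 s: the lever was latched down when last checked, just before a final small lift. The lid came free of the gasket slowly, and the gripper is holding it with its front edge raised about 29 mm.

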